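Roll a pipe onto the drilling line and chock it

ROBOT

A 6-joint arm with a two-finger parallel gripper is mounted at the origin on a cart in front of the work surface, level with it; the furniture and walls round the work are solid. World frame = base frame: x ahead of the robot, y to its left, z up, the work surface at z = 0. Lengths are in mm, angles in degrees, forces in N, time in s.
With the tool pointing down it reaches from about 325 to 900 mm from the base axis. Payload 6.1 kg.
Tool frame: the origin (TCP) lies at the very end of the fingers, on their centre line; the grasp point (between the pads) lies 19 mm behind it (bot.grip_point_offset is the distance from the TCP to the grasp point, in mm); z points along the fingers, y is the line along which they close (so a half turn about z gives the same grasp; the last joint's range is limited). The gripper opens to 85 mm and grips with 20 to 120 N. Pads are 22 mm wide; open, the fingers measure 114 mm over their backs; the gripper's body (76 mm by 85 mm) begins 54 mm behind the grasp point. The pads swing forward as they close: fully open they stand 13 mm farther back than shut.
Start: joints at [65.483, 12.628, 87.462, -0, 79.91, -7.225], TCP at [185.773, 596.745, 231.3] pointing down, gripper open.
Joint ranges: [-170.65, 170.65], [-52.31, 119.04], [5.05, 147.46], [-71.25, 251.25], [11.57, 151.72], [-153.62, 153.62]. Speed limits (degrees/s): [147.25, 147.25, 172.46, 180, 180, 180].

INTERFACE

Orientations are given as [roll, pitch, yaw] about the fixed x, y, z axes, in that order (R = Rz(yaw) Ry(pitch) Rx(roll)).
In Python, from rig import bot gives the robot as it stands.
- The arm moves only by the shell command python3 inch.py 'ROWS'. ROWS is a JSON list of rows, 1 to 12 of them, each of 5 numbers: the opening from 0.0 (shut) to 1.0 (fully open), then dx, dy, dz in mm, then a turn about the tool's z in degrees; each row is the pose to reach, as a shift and turn from the pose commanded when the command began, along the tool's axes at that moment; what a row does not reach only later rows make up. A row lasts 1/8 s, in which the tool goes at most 62.5 mm and 10.7 degrees, less where a joint would pass 70% of its speed; a pose out of reach is approached as far as the arm can. The fingers move at their own pace and stop on an object; the grip force is fixed at half the most. Time passes only in rows, so rows that do not move let the fingers close. It prints the time, the measured TCP pose, the force, the opening and the grip force at its end.
- bot.state(): the state, without advancing time (a new reading comes with each control period).
- bot.camera(name): name is "scene" or "side" or "wrist"; returns the picture (480x640x3 uint8, red, green, blue); there is no depth.
- bot.camera_model(name): a dict with "vertical_fov" (degrees; the focal length in pixels is half the picture's height over the tangent of half this angle, whatever the lens; pixels are square), "cx", "cy" (the principal point, pixels), "pose" (4x4, takes a point from camera to world coordinates); the wrist camera has in their place "tool_from_camera" (4x4, takes a point from camera to tool coordinates, whose origin is the TCP and whose axes are the flange's). Camera axes: x right, y down, z forward; pixel columns grow to the right and rows downward; lengths in mm; the calibration is good to about 2 mm. A picture is of the moment at which its call begins: read the wrist's pose just before it. camera_model takes no time and is no camera call.
- bot.job_done(): hands the job in; it is judged then, once.
The state is a dict: "time": time; "q": joint angles; "joint_velocities": joint speeds; "joint_torque": joint torques, N m; "tool_pos": TCP position; "tool_rot": TCP orientation; "ft_force": force on the tool from outside, world axes, zero at the start; "torque": the same for the moment, N m; "gripper_width": opening from 0.0 (shut) to 1.0 (fully open); "grasp_force": force on a finger pad.
Only numpy, scipy, OpenCV 4.12 (cv2) and the standard library are available. Lean on these libraries where they do the work, as an engineer would, in place of code of your own. Each camera call takes 0.05 s, during which the arm holds its last target. There are 200 camera calls.

TASK

Get the grey pipe ready for drilling: roll it along the plywood board, without lifting it, until it lies square and at rest right on the black cross line, with neither end hanging over the board. Then set the two wooden chocks on the board, one on each side of the pipe, thin end under the pipe and snug against it, so that it stays on the line and cannot roll. Leave the other things on the bench where they are.

Things in the scene. Friction and masses are not known exactly. Their poses are not given: they have to be found in the camera images.
- board: plywood drilling board, screwed to the bench: 200 mm (its x) by 540 mm (its y), 18 mm thick. Origin: centre of its underside, on the bench top. A 16 mm wide, 10 mm high wooden strip runs along each of its two short ends. A steel rule is let in flush along the long edge nearer the robot.
- line (a point): the middle of the 3 mm wide black line that crosses the board's upper face (18 mm above the bench) from one long edge to the other; the line runs along x of the board, 50 mm to the -y side of the board's middle. Same axes as the board.
- pipe: grey pipe on the board, 110 mm diameter, 160 mm long, 0.45 kg; blue end plugs. Origin: on its axis at mid-length, 55 mm above the board's face; x runs along the pipe, parallel to the line within 0.04 rad; y, z turn as it rolls. Starts 90 to 190 mm to +y of the line, its middle 6 to 36 mm too near the robot. Rolls freely, slowing at 0.05 m/s2 (coasts 25 mm from 50 mm/s); slides endwise at 2 to 5 N.
- chock_a: wooden chock, 0.12 kg, 45 mm wide (x), 140 long (y), 40 high. Origin: centre of its underside. Thin end (3 mm) at y = +70 mm; a 30 degree slope rises to full height at y = +6; from there to y = -70 a level block, to grip across its width. Slope touches the pipe when the pipe's axis is 90 mm from the origin along +y. Starts on the bench at the robot's left, thin end roughly to -y.
- chock_b: a second chock of the same shape and axes. Starts flat on the bench, on the robot's right, thin end pointing roughly to +y. Either chock may serve either side.
- tape_roll: bystander: roll of masking tape lying flat on the bench, 104 mm across, 25 mm high. Origin: centre of its underside.
- brass_cap_l: bystander: small brass cap, 33 mm across, 27 mm high, on the bench. Origin: centre of its underside.
- brass_cap_r: bystander: small brass cap, 33 mm across, 24 mm high, on the bench. Origin: centre of its underside.
- oil_bottle: bystander: upright brown bottle with a yellow cap, 66 mm across, 135 mm high. Origin: centre of its underside.

How it is judged:
By the outcome, as a careful person would: the job done as asked, in the order asked, and still so for the second after the job is handed in, with the robot touching nothing.
It also fails if it takes over 72 s, if anything falls off the work surface, if the arm or the gripper's body presses on something with over 40 N, if the wrist force passes 120 N, or if a joint passes its speed limit or range.

## Working session

There is one attempt and no reset: what is moved stays moved. The work goes in short steps, Python scripts to look and compute and a shell command to move; the robot and the scene stay as the last step left them, time stands still between calls to the robot, and variables do not carry over. Pictures are saved under pics/ and viewed, at most 10 in all, crops included, and the job is handed in when it is done.

```bash
ls; mkdir -p pics; python3 - <<'E'
from rig import bot
import cv2,json,numpy as np
np.set_printoptions(precision=4,suppress=True)
s=bot.state();print(s)
for n in("scene","side","wrist"):
    cv2.imwrite(f"pics/{n}0.png",bot.camera(n)[:,:,::-1]);print(n,bot.camera_model(n))
E
```

```text
inch.py
pics
rig.py
{'time': 0.0, 'q': array([65.4836, 12.6739, 87.5256, -0.0019, 79.9119, -7.2238]), 'joint_velocities': array([ 0.1264, -0.0218,  0.0346,  0.0232, -0.0405,  0.0315]), 'joint_torque': array([ -0.0017, -49.6911, -38.9395,  -0.0003,   0.0111,   0.    ]), 'tool_pos': array([185.5279, 596.188 , 230.2159]), 'tool_rot': array([-179.8893,   -0.0122,  162.7077]), 'ft_force': array([ 0.8745, -1.549 ,  0.4252]), 'torque': array([ 0.0177, -0.0193, -0.0275]), 'grasp_force': 0.0, 'gripper_width': 0.9988505303885677}
scene {'vertical_fov': 42.75217216063774, 'cx': 325.27444818042113, 'cy': 233.33528936779848, 'pose': array([[   0.882 ,   -0.333 ,    0.3335,    1.1296],
       [  -0.4708,   -0.592 ,    0.6541, -945.7832],
       [  -0.0204,   -0.7339,   -0.679 , 1019.4312],
       [   0.    ,    0.    ,    0.    ,    1.    ]])}
side {'vertical_fov': 54.12023882349472, 'cx': 311.66868850991165, 'cy': 239.30376432223215, 'pose': array([[ -0.8321,  -0.4405,   0.3371, 157.0752],
       [ -0.5546,   0.6467,  -0.5237, 450.7167],
       [  0.0128,  -0.6227,  -0.7824, 830.0072],
       [  0.    ,   0.    ,   0.    ,   1.    ]])}
wrist {'vertical_fov': 65.86058073967189, 'cx': 316.30984482036854, 'cy': 237.97151382541693, 'tool_from_camera': array([[   0.0019,   -0.9616,   -0.2745,   69.9698],
       [   1.    ,    0.0019,    0.0003,   -0.3244],
       [   0.0003,   -0.2745,    0.9616, -142.0834],
       [   0.    ,    0.    ,    0.    ,    1.    ]])}
```

View pics/scene0.png

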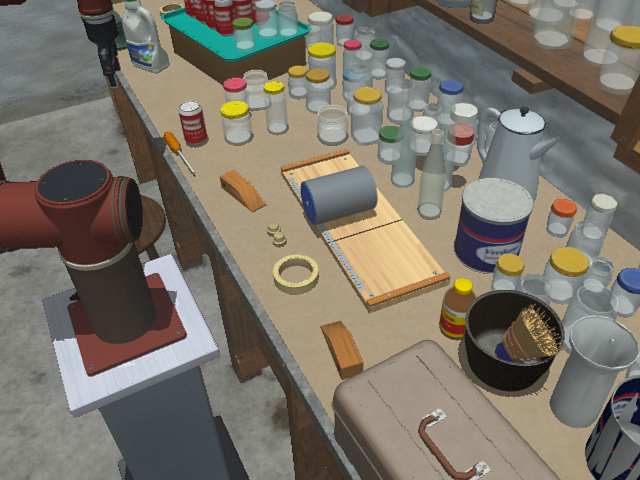

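View pics/side0.png

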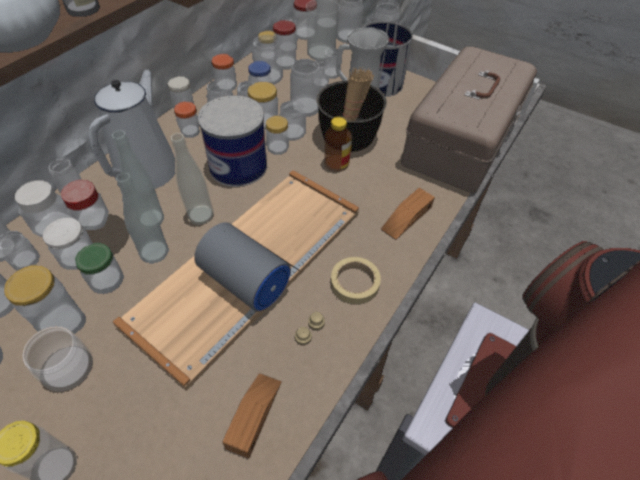

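The scene view shows the board with its corners near (281,166), (344,150), (448,277) and (371,306). The pipe is at (340,195), chock_a at (243,190), chock_b at (342,347), the tape at (296,273) and the caps at (273,229) and (280,240). The side view agrees: board corners (117,320), (187,380), (358,210) and (295,175), with chock_a at (252,413).

```bash
cat > h.py <<'E'
from rig import bot
import numpy as np, cv2
from scipy.optimize import least_squares
from scipy.spatial.transform import Rotation as R
np.set_printoptions(precision=2,suppress=True)
def cam(n,s=None):
    m=bot.camera_model(n); f=240/np.tan(np.radians(m['vertical_fov']/2))
    if n=='wrist':
        T=np.eye(4);T[:3,:3]=R.from_euler('xyz',s['tool_rot'],degrees=True).as_matrix();T[:3,3]=s['tool_pos'];P=T@m['tool_from_camera']
    else:P=m['pose']
    return f,m['cx'],m['cy'],np.array(P)
def proj(c,p):
    f,cx,cy,P=c; q=(np.asarray(p,float)-P[:3,3])@P[:3,:3]
    return np.c_[cx+f*q[:,0]/q[:,2],cy+f*q[:,1]/q[:,2]]
def back(c,uv,z):
    f,cx,cy,P=c; uv=np.atleast_2d(uv).astype(float)
    d=np.c_[(uv[:,0]-cx)/f,(uv[:,1]-cy)/f,np.ones(len(uv))]@P[:3,:3].T
    z=np.broadcast_to(z,len(uv)); return P[:3,3]+d*((z-P[2,3])/d[:,2])[:,None]
def totool(s,v):  # world vector -> tool axes
    return R.from_euler('xyz',s['tool_rot'],degrees=True).as_matrix().T@np.asarray(v,float)
E
python3 - <<'E'
from h import *
S=cam('scene');D=cam('side')
print(back(S,[[281,166],[344,150],[448,277],[371,306]],28));print(back(D,[[187,380],[117,320],[295,175],[358,210]],28))
print('tape,caps',back(S,[[296,271],[273,229],[280,240]],12)); print(back(D,[[356,278],[303,335],[316,321]],12))
print('bottle',back(S,[[455,330]],10),back(D,[[342,165]],10))
print('chA',back(S,[[222,175],[265,207]],20),back(D,[[240,440],[270,380]],20))
print('chB',back(S,[[350,365],[335,325]],20),back(D,[[395,225],[424,195]],20))
for n,b in(("scene",(265,135,465,315)),("side",(100,160,370,395))):
    im=cv2.imread(f"pics/{n}0.png")[b[1]:b[3],b[0]:b[2]]; k=3 if n=='scene' else 2
    a=cv2.resize(im,None,fx=k,fy=k,interpolation=3); cv2.imwrite(f"pics/{n}c.png",a)
E
```

```text
[[ 509.95  305.09   28.  ]
 [ 694.72  285.58   28.  ]
 [ 656.78 -247.78   28.  ]
 [ 465.88 -236.81   28.  ]]
[[ 508.42  299.81   28.  ]
 [ 700.49  286.76   28.  ]
 [ 647.86 -230.57   28.  ]
 [ 462.3  -217.86   28.  ]]
tape,caps [[378.55 -53.82  12.  ]
 [391.81 101.18  12.  ]
 [390.19  57.21  12.  ]]
[[375.48 -63.03  12.  ]
 [393.35 107.3   12.  ]
 [389.27  68.22  12.  ]]
bottle [[ 591.84 -363.18   10.  ]] [[ 580.88 -343.81   10.  ]]
chA [[358.5  357.26  20.  ]
 [405.36 178.08  20.  ]] [[369.77 325.08  20.  ]
 [390.   216.14  20.  ]]
chB [[ 356.21 -339.51   20.  ]
 [ 378.17 -238.82   20.  ]] [[ 372.99 -232.29   20.  ]
 [ 359.03 -355.62   20.  ]]
```

View pics/wrist0.png

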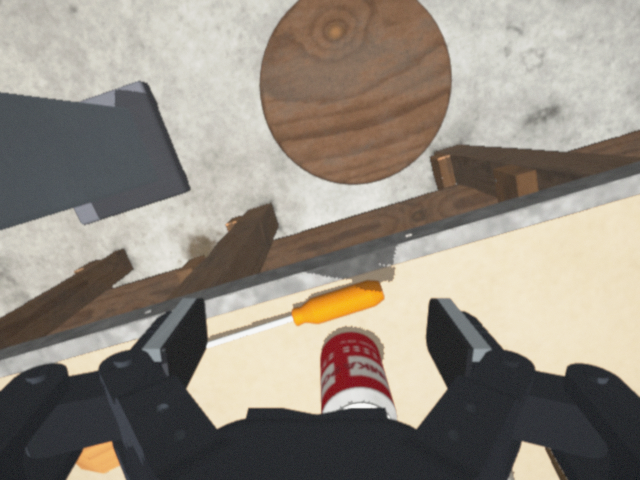

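The wrist camera sits on the tool's +x side, looks toward tool -x, and the fingers hide the bottom of its picture. From above the board one picture should cover everything I need, so I'm moving there.

```bash
python3 inch.py '[[1,-40,-30,-40,0],[1,-90,-70,-80,-3],[1,-145,-110,-110,-6],[1,-200,-152,-130,-9],[1,-250,-190,-150,-12],[1,-300,-230,-170,-12],[1,-345,-265,-170,-12],[1,-390,-300,-170,-12],[1,-435,-335,-170,-12],[1,-480,-370,-170,-12],[1,-510,-395,-170,-12],[1,-517,-401,-170,-12]]' && python3 inch.py '[[1,0,0,0,0],[1,0,0,0,0]]' && python3 - <<'E'
from h import *
s=bot.state(); im=bot.camera('wrist'); print(s['tool_pos'],s['tool_rot'],s['q'])
cv2.imwrite('pics/w1.png',im[:,:,::-1]); import pickle; pickle.dump(s,open('w1.pkl','wb'))
E
```

```text
time: 1.65
tool_pos: [561.3, 56.8, 400.0]
tool_rot: [-180.0, -0.1, 174.4]
ft_force: [-0.8, -0.5, -0.4]
gripper_width: 1.001
grasp_force: 0.0
time: 1.9
tool_pos: [559.6, 61.5, 401.5]
tool_rot: [180.0, -0.0, 174.8]
ft_force: [0.4, 0.5, 0.1]
gripper_width: 0.999
grasp_force: 0.0
[559.64  61.5  401.46] [179.97  -0.   174.79] [ -1.77   1.03  82.17   0.03  96.79 -86.56]
```

View pics/w1.png

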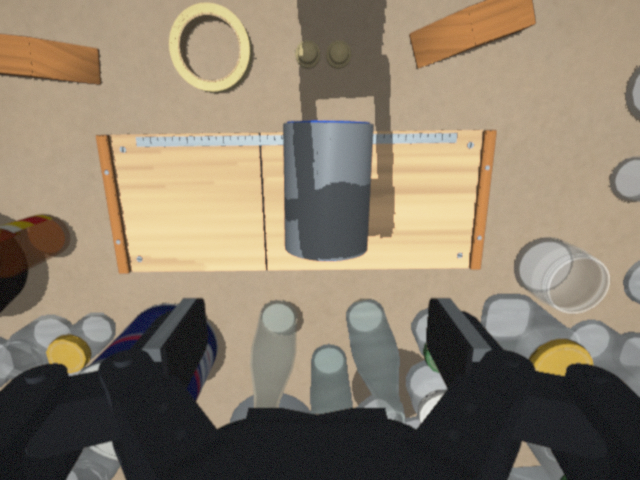

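The wrist picture (right = world +y) shows the board's outer corners at about (97,136), (496,130), (482,269) and (120,272). The line runs from (261,133) to (267,270). The pipe silhouette spans columns 284–373 and rows 121–259. Chock A's thin end is at (412,33)–(418,68); chock B's thin end is at (100,50)–(98,83), with its crease at column 32.

```bash
cat >> h.py <<'E'
def place(x,y,th,pts):
    c,s=np.cos(th),np.sin(th);pts=np.asarray(pts,float)
    return np.c_[x+c*pts[:,0]-s*pts[:,1],y+s*pts[:,0]+c*pts[:,1],pts[:,2]]
def fit(obs,x0,k=False): # obs: list of (cam,uv,pts)
    def f(p): return np.concatenate([(proj(c,place(*p[:2],p[2],pt))-uv).ravel() for c,uv,pt in obs])
    r=least_squares(f,x0,loss='soft_l1',x_scale=[10,10,.05]);return r.x,r.fun
E
python3 - <<'E'
from h import *
import pickle; s=pickle.load(open('w1.pkl','rb'));W=cam('wrist',s);S=cam('scene');D=cam('side')
B=[[-100,-270,28],[-100,270,28],[100,270,28],[100,-270,28],[-100,-50,18],[100,-50,18]]
p,r=fit([(W,np.array([[97,136],[496,130],[482,269],[120,272],[261,133],[267,270]]),B)],[570,20,-.05]);print(p,r)
print('pred scene',proj(S,place(*p,B)),'pred side',proj(D,place(*p,B)))
im=cv2.imread('pics/w1.png')
def z(b,k,n): cv2.imwrite(n,cv2.resize(im[b[1]:b[3],b[0]:b[2]],None,fx=k,fy=k,interpolation=3))
a=cv2.resize(im[120:280,250:510],None,fx=3,fy=3,interpolation=3)
c=cv2.resize(np.hstack([im[0:105,0:120],im[0:105,400:540]]),None,fx=3,fy=3,interpolation=3)
o=np.zeros((a.shape[0]+c.shape[0],800,3),np.uint8)[:600*2]
m=np.zeros((600,800,3),np.uint8)
m[:360,:585]=cv2.resize(im[120:280,250:510],(585,360),interpolation=3)
m[362:362+236,:585]=cv2.resize(np.hstack([im[0:105,0:120],im[0:105,400:540]]),(585,236),interpolation=3)
cv2.imwrite('pics/m1.png',m)
E
```

```text
[587.44  34.07  -0.08] [-1.57 -0.91  2.92 -0.39  0.45  1.04 -0.84  2.52 -0.47 -0.15  0.72  0.29]
pred scene [[369.3  302.84]
 [279.51 165.08]
 [346.24 146.86]
 [450.28 273.94]
 [327.32 241.38]
 [401.52 217.77]] pred side [[358.25 206.52]
 [182.7  385.17]
 [110.78 321.6 ]
 [291.58 169.17]
 [298.4  270.22]
 [229.59 224.78]]
```

View pics/m1.png

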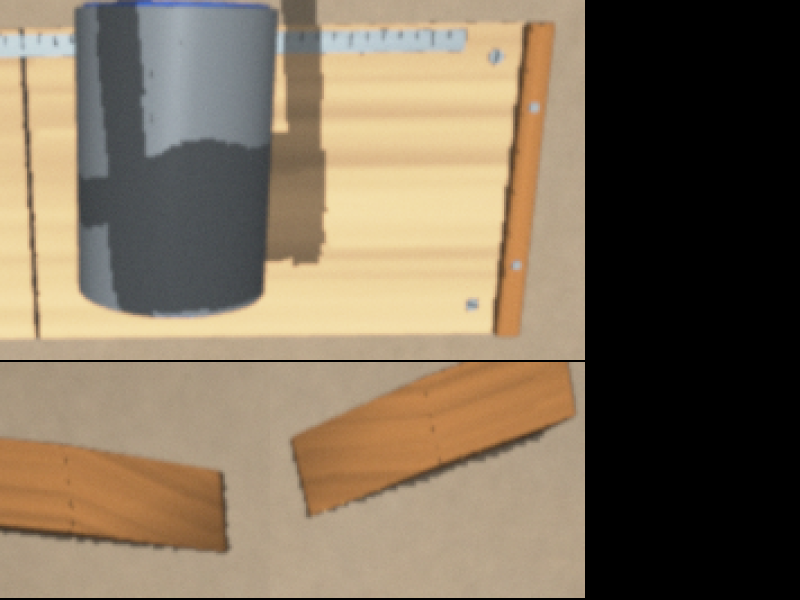

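```bash
cat >> h.py <<'E'
K1={'w':0.}
_p0=proj
def proj(c,p,k=None):  # with radial term on wrist cam
    k=K1['w'] if k is None else k
    uv=_p0(c,p); d=(uv-[c[1],c[2]])/c[0]; r2=(d**2).sum(1)[:,None]
    return np.array([c[1],c[2]])+c[0]*d*(1+k*r2)
def pipe_res(c,q,L,Rt,top,bot,k=None,zc=73,r=55,nearsign=-1):
    x,y,th=q; a=np.array([np.cos(th),np.sin(th),0]); n=np.array([-a[1],a[0],0]); o=np.array([x,y,zc]); C=c[3][:3,3]
    dy=(C-o)@n; dz=C[2]-zc; b=np.arctan2(dz,dy); g=np.arccos(r/np.hypot(dy,dz)); out=[]
    pa=[]
    for sgn,obs in((1,L),(-1,Rt)):   # L: side of smaller n
        f=b+sgn*g; base=o+r*(np.cos(f)*n+np.sin(f)*np.array([0,0,1]))
        uv=proj(c,[base+80*nearsign*a,base-80*nearsign*a],k); d=uv[1]-uv[0]; d/=np.hypot(*d)
        out+=[ (w-uv[0])@[d[1],-d[0]] for w in np.asarray(obs,float)]
    t=np.linspace(0,2*np.pi,180); ring=r*(np.cos(t)[:,None]*n+np.sin(t)[:,None]*np.array([0,0,1]))
    if top is not None: out.append(proj(c,o+80*nearsign*a+ring,k)[:,1].min()-top)
    if bot is not None: out.append(proj(c,o-80*nearsign*a+ring,k)[:,1].max()-bot)
    return np.array(out)
E
python3 - <<'E'
from h import *
import pickle; s=pickle.load(open('w1.pkl','rb'));W=cam('wrist',s)
B=[[-100,-270,28],[-100,270,28],[100,270,28],[100,-270,28],[-100,-50,18],[100,-50,18]]
uv=np.array([[97,136],[496.7,129.8],[480.7,268.9],[119.5,272],[259.4,133.5],[266.9,270]])
f=lambda p:(proj(W,place(*p[:3],B),p[3])-uv).ravel()
r=least_squares(f,[587,34,-.08,0],x_scale=[10,10,.05,.1]);print(r.x,r.fun); k=r.x[3];th=r.x[2]
q=least_squares(lambda p:pipe_res(W,p,[[283.8,129],[285.1,246.7]],[[372.7,126.7],[367.3,246.7]],121.3,260.4,k),[560,90,th],x_scale=[10,10,.05]);print('pipe',q.x,np.degrees(q.x[2]),q.fun)
c,sn=np.cos(th),np.sin(th);d=q.x[:2]-r.x[:2];print('pipe in board',c*d[0]+sn*d[1],-sn*d[0]+c*d[1],'dyaw',q.x[2]-th)
def ch(uv,pts,x0):
    h=least_squares(lambda p:(proj(W,place(*p,pts),k)-uv).ravel(),x0,x_scale=[10,10,.05]);return h.x,np.degrees(h.x[2]),h.fun
print('B',ch(np.array([[98.7,48.9],[101.3,84],[29.8,36],[31.5,74.7]]),[[-22.5,70,3],[22.5,70,1],[-22.5,6,40],[22.5,6,40]],[365,-300,0]))
print('A',ch(np.array([[409.8,33.8],[417.8,68.4],[471.1,9],[476,46.7],[535.6,22]]),[[22.5,70,3],[-22.5,70,1],[22.5,6,40],[-22.5,6,40],[-22.5,-70,40]],[380,260,3.3]))
E
```

```text
[586.35  32.78  -0.08  -0.03] [ 0.05 -0.48 -0.38  0.16 -0.11  0.42  0.25  1.52  0.3  -1.1  -0.11 -0.35]
pipe [558.42  75.28  -0.1 ] -5.553143859923388 [ 1.01  0.49 -0.89 -0.62 -0.86  1.05]
pipe in board -31.088059682533938 40.24102320146548 dyaw -0.02056201280053324
B (array([ 360.5 , -288.28,   -0.22]), np.float64(-12.454227688172672), array([-0.82, -0.32, -2.06,  0.09,  1.18,  0.34,  1.53, -0.23]))
A (array([379.27, 276.24,   3.4 ]), np.float64(194.58428151997197), array([ 0.54,  0.29,  1.37,  0.37, -3.03, -1.4 ,  0.8 , -1.17,  0.52,
        1.96]))
```

```bash
python3 inch.py '[[0.6,60,6,20,-0.8],[0.6,118,12,40,-0.8],[0.6,118,12,100,-0.8],[0.6,118,12,160,-0.8],[0.6,118,12,220,-0.8],[0.6,118,12,280,-0.8],[0.6,118,12,325,-0.8],[0.6,118,12,337,-0.8],[0.6,118,12,337,-0.8],[0.6,118,12,337,-0.8]]' && python3 - <<'E'
from h import *
s=bot.state(); im=bot.camera('wrist'); print(s['tool_pos'],s['tool_rot'],s['gripper_width'])
cv2.imwrite('pics/w2.png',im[:,:,::-1])
b=np.array([586.35,32.78]);th=-.0763;c,sn=np.cos(th),np.sin(th);d=s['tool_pos'][:2]-b;print('tcp board',c*d[0]+sn*d[1],-sn*d[0]+c*d[1])
E
```

```text
time: 3.2
tool_pos: [445.8, 83.3, 66.7]
tool_rot: [180.0, 0.2, 175.5]
ft_force: [0.1, 0.3, 0.1]
gripper_width: 0.598
grasp_force: 0.0
[445.8   83.34  66.65] [179.98   0.24 175.54] 0.5981682970430034
tcp board -143.9922481595 39.69680258030611
```

View pics/w2.png

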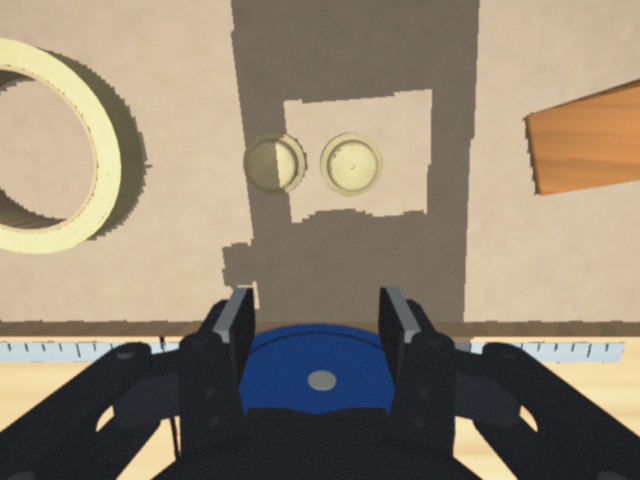

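The wrist view shows the blue end plug centred between the half-open fingers, with the caps clear at (275,165) and (350,165) and the tape out of the way. Now I push the pipe endwise.

```bash
python3 inch.py '[[0.6,-10,0,0,0],[0.6,-18,0,0,0],[0.6,-22,0,0,0],[0.6,-26,0,0,0],[0.6,-30,0,0,0],[0.6,-34,0,0,0],[0.6,-38,0,0,0],[0.6,-42,0,0,0],[0.6,-46,0,0,0],[0.6,-50,0,0,0],[0.6,-53,0,0,0],[0.6,-55,0,0,0]]' && python3 - <<'E'
from h import *
s=bot.state()
b=np.array([586.35,32.78]);th=-.0763;c,sn=np.cos(th),np.sin(th);d=s['tool_pos'][:2]-b;print('tcp board',c*d[0]+sn*d[1],-sn*d[0]+c*d[1])
im=bot.camera('scene');cv2.imwrite('pics/s2.png',im[:,:,::-1]); im=bot.camera('side');cv2.imwrite('pics/d2.png',im[:,:,::-1])
E
```

```text
time: 4.75
tool_pos: [498.8, 78.7, 64.3]
tool_rot: [180.0, -0.0, 175.5]
ft_force: [-2.9, 0.2, -1.2]
gripper_width: 0.6
grasp_force: 0.0
tcp board -90.75993861106922 39.11132915777747
```

```bash
python3 inch.py '[[0.6,20,0,0,0],[0.6,40,0,-40,0],[0.6,40,0,-100,0],[0.6,10,-5,-155,0],[0.6,-20,-10,-205,0],[0.6,-50,-13,-255,0],[0.6,-62,-13,-310,0],[0.6,-62,-13,-336,0],[0.6,-62,-13,-336,0],[0.6,-62,-13,-336,0]]' && python3 - <<'E'
from h import *
import pickle
s=bot.state(); im=bot.camera('wrist'); print(s['tool_pos'],s['tool_rot'])
cv2.imwrite('pics/w3.png',im[:,:,::-1]); pickle.dump(s,open('w3.pkl','wb'))
im=im[:,:,::-1]
cv2.imwrite('pics/m3.png',cv2.resize(im[100:290,90:510],(798,361),interpolation=3))
E
```

```text
time: 6.1
tool_pos: [559.2, 60.9, 399.1]
tool_rot: [-180.0, -0.0, 175.5]
ft_force: [-0.6, -0.6, 0.5]
gripper_width: 0.6
grasp_force: 0.0
[559.25  60.92 399.07] [-180.     -0.05  175.51]
```

View pics/m3.png

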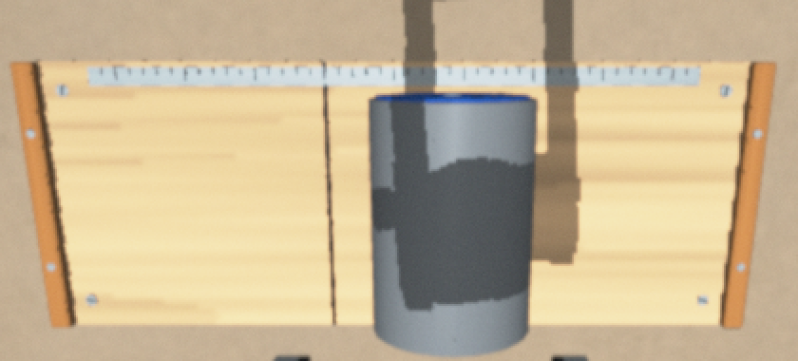

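The crop shows the board level in the picture: strip corners (10,63), (777,63), (742,327) and (53,327), line (325,62)–(334,325). The pipe spans columns 370–537 at the top, 376–528 at the bottom, and rows 95–355.

```bash
cat > m3.py <<'E'
from h import *
import sys,pickle
def run(pk,board,L,Rt,top,bot,sc,off,x0=(587,60)):
    s=pickle.load(open(pk,'rb'));W=cam('wrist',s); T=lambda a:np.array(a,float)/sc+off
    B=[[-100,-270,28],[-100,270,28],[100,270,28],[100,-270,28],[-100,-50,18],[100,-50,18]]; uv=T(board)
    r=least_squares(lambda p:(proj(W,place(*p[:3],B),p[3])-uv).ravel(),[587,34,-.08,-.03],x_scale=[10,10,.05,.1]);k=r.x[3];th=r.x[2]
    print('board',r.x[:2],'th %.4f k %.3f'%(th,k),r.fun)
    q=least_squares(lambda p:pipe_res(W,p,T(L),T(Rt),top/sc+off[1],bot/sc+off[1],k),[*x0,th],x_scale=[10,10,.05])
    c,sn=np.cos(th),np.sin(th);d=q.x[:2]-r.x[:2];print('pipe board',c*d[0]+sn*d[1],-sn*d[0]+c*d[1],'dyaw %.4f'%(q.x[2]-th),q.fun)
if __name__=='__main__':
    run('w3.pkl',[[10,63],[777,63],[742,327],[53,327],[325,62],[334,325]],[[370,105],[376,325]],[[537,105],[528,325]],95,355,1.9,np.array([90,100.]))
E
python3 m3.py
```

```text
board [586.96  32.7 ] th -0.0765 k -0.016 [ 0.59 -0.12 -0.19 -0.27  0.32  0.68 -0.5   0.57 -0.43 -0.14  0.22 -0.62]
pipe board 1.1172910778915348 41.023946088590534 dyaw 0.0021 [ 0.86  1.1  -0.87 -1.08 -1.61  1.57]
```

The pipe is square and centred across the board, with 91 mm to roll. I'm moving the open fingers behind it on the +y side.

```bash
python3 inch.py '[[0.8,-8,40,0,10],[0.8,-20,75,0,20],[0.8,-29,101,0,30],[0.8,-29,101,0,40],[0.8,-29,101,40,50],[0.8,-29,101,90,60],[0.8,-29,101,140,70],[0.8,-29,101,190,80],[0.8,-29,101,240,90],[0.8,-29,101,290,90],[0.8,-29,101,325,90],[0.8,-29,101,337,90]]' && python3 inch.py '[[0.8,0,0,0,0],[0.8,0,0,0,0]]' && python3 - <<'E'
from h import *
s=bot.state(); im=bot.camera('wrist');cv2.imwrite('pics/w4.png',im[:,:,::-1])
b=np.array([586.7,32.75]);th=-.0764;c,sn=np.cos(th),np.sin(th);d=s['tool_pos'][:2]-b;print('tcp board',c*d[0]+sn*d[1],-sn*d[0]+c*d[1],s['q'])
E
```

```text
time: 7.65
tool_pos: [592.8, 158.9, 58.9]
tool_rot: [-179.6, 0.1, 85.5]
ft_force: [0.5, -0.0, 0.4]
gripper_width: 0.799
grasp_force: 0.0
time: 7.9
tool_pos: [597.6, 159.5, 65.1]
tool_rot: [179.8, -0.0, 85.5]
ft_force: [0.3, 0.5, 0.2]
gripper_width: 0.802
grasp_force: 0.0
tcp board 1.177657751597808 127.25118040207312 [ 7.65 21.17 95.9  -0.   62.76 12.14]
```

View pics/w4.png

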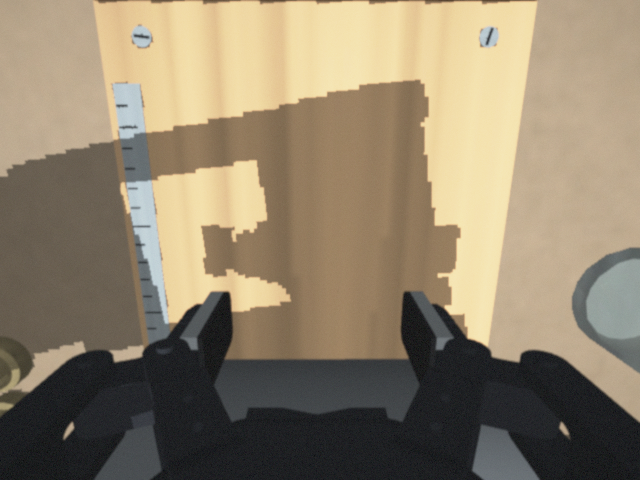

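The fingers straddle the board's middle behind the pipe (grey, from row 360 down), and the board edges are symmetric. I'll push smoothly and slow down more gently than the pipe coasts.

```bash
python3 inch.py '[[0.8,-8,0,0,0],[0.8,-15,0,0,0],[0.8,-18,0,0,0],[0.8,-20.5,0,0,0],[0.8,-23.5,0,0,0],[0.8,-27.5,0,0,0],[0.8,-32.5,0,0,0],[0.8,-37.5,0,0,0],[0.8,-42.5,0,0,0],[0.8,-47.5,0,0,0],[0.8,-52.5,0,0,0],[0.8,-57.5,0,0,0]]' && python3 inch.py '[[0.8,-5,0,0,0],[0.8,-10,0,0,0],[0.8,-15,0,0,0],[0.8,-20,0,0,0],[0.8,-24.5,0,0,0],[0.8,-28.5,0,0,0],[0.8,-32,0,0,0],[0.8,-35,0,0,0],[0.8,-37.5,0,0,0],[0.8,-39.5,0,0,0],[0.8,-41,0,0,0],[0.8,-42,0,0,0]]' && python3 inch.py '[[0.8,-0.7,0,0,0],[0.8,-1.3,0,0,0],[0.8,-1.7,0,0,0],[0.8,-2,0,0,0],[0.8,-2,0,0,0],[0.8,-2,0,0,0]]' && python3 - <<'E'
from h import *
s=bot.state(); im=bot.camera('wrist');cv2.imwrite('pics/w5.png',im[:,:,::-1])
cv2.imwrite('pics/s5.png',bot.camera('scene')[:,:,::-1]);cv2.imwrite('pics/d5.png',bot.camera('side')[:,:,::-1])
b=np.array([586.7,32.75]);th=-.0764;c,sn=np.cos(th),np.sin(th);d=s['tool_pos'][:2]-b;print('tcp board',c*d[0]+sn*d[1],-sn*d[0]+c*d[1],s['q'])
E
```

```text
time: 9.45
tool_pos: [591.7, 101.6, 63.3]
tool_rot: [180.0, 0.0, 85.5]
ft_force: [0.5, -0.4, 1.4]
gripper_width: 0.802
grasp_force: 0.1
time: 10.95
tool_pos: [588.4, 60.1, 63.3]
tool_rot: [-180.0, -0.0, 85.5]
ft_force: [0.3, 0.0, 0.5]
gripper_width: 0.804
grasp_force: 0.0
time: 11.7
tool_pos: [588.3, 58.1, 63.3]
tool_rot: [-180.0, 0.0, 85.5]
ft_force: [-0.6, -0.3, -0.1]
gripper_width: 0.798
grasp_force: 0.0
tcp board -0.35344660731169886 25.395513056935975 [ -2.    18.13 100.08  -0.    61.79   2.5 ]
```

```bash
python3 inch.py '[[0.8,-1,0,0,0],[0.8,-2,0,0,0],[0.8,-3,0,0,0],[0.8,-4,0,0,0],[0.8,-5,0,0,0],[0.8,-6,0,0,0],[0.8,-6.7,0,0,0],[0.8,-7.1,0,0,0],[0.8,-7.4,0,0,0],[0.8,-7.6,0,0,0],[0.8,-7.6,0,0,0]]' && python3 inch.py '[[0.8,15,0,0,0],[0.8,25,0,-40,0],[0.8,25,0,-100,0],[0.8,0,0,-150,0],[0.8,-30,0,-200,0],[0.8,-60,0,-250,0],[0.8,-100,0,-295,0],[0.8,-130,0,-330,0],[0.8,-138,0,-336,0],[0.8,-138,0,-336,0],[0.8,-138,0,-336,0]]' && python3 - <<'E'
from h import *
import pickle
s=bot.state(); im=bot.camera('wrist');cv2.imwrite('pics/w6.png',im[:,:,::-1]);pickle.dump(s,open('w6.pkl','wb'))
W=cam('wrist',s);K1['w']=-.02
b=[586.7,32.75,-.0764]
print(proj(W,place(*b,[[-100,-50,18],[100,-50,18],[-80,5,73],[-80,-105,73],[80,5,73],[80,-105,73],[-80,-50,128],[80,-50,128]])))
hsv=im.astype(int); g=hsv[:,:,0]-hsv[:,:,2]
for r in range(60,260,10): print(r,''.join('#' if v<12 else ('.' if v>40 else '-') for v in g[r,120:520:5]))
E
```

```text
time: 13.22
tool_pos: [587.7, 50.5, 63.3]
tool_rot: [-180.0, 0.0, 85.5]
ft_force: [-0.6, 0.4, -0.5]
gripper_width: 0.797
grasp_force: 0.0
time: 14.6
tool_pos: [576.5, -85.7, 397.2]
tool_rot: [-179.8, -0.1, 85.6]
ft_force: [0.5, -0.9, -0.2]
gripper_width: 0.806
grasp_force: 0.0
[[244.67 132.94]
 [392.09 133.11]
 [250.48  84.53]
 [254.47 178.47]
 [386.67  84.64]
 [382.2  178.67]
 [243.83 133.03]
 [393.3  133.21]]
60 -------....-.............##.................................................####
70 ------------.............##.................................................####
80 -------------------------##..................................................-##
90 --------------------------#############################..................-----..
100 -------------------------.#############################-.........----###----##--
110 --------------------------##############################........########--#-----
120 ------------------------..##############################.......-########-----#--
130 ------------------------.-##############################.......-#######------#--
140 -----
[... 310 characters left out ...]
....................
180 .....--...........-.......##....................................................
190 ......--..........-.......-#...........................................-----....
200 .........-----.............#.......................................--######-----
210 ...........................#-....................................###############
220 ...........................#-..................................#########--######
230 -..........................##.................................########-#########
240 #..........................##................................-######.###########
250 #..........................##................................###################
```

```bash
python3 inch.py '[[0.8,0,-50,0,0],[0.8,0,-100,0,0],[0.8,0,-140,0,0],[0.8,0,-150,0,0],[0.8,0,-150,0,0],[0.8,0,-150,0,0]]' && cat > m7.py <<'E'
from h import *
import pickle
def edges(im,cols,lo,hi,thr=20):
    g=cv2.GaussianBlur(im.astype(np.float32),(3,3),0);g=g[:,:,0]-g[:,:,2]; L=[];Rr=[]
    for c in cols:
        v=g[lo:hi,c]; m=np.where(v<thr)[0]; a,b=m[0],m[-1]
        f=lambda i,j:i+(v[i]-thr)/(v[i]-v[j])*(j-i)
        L.append([c,lo+(f(a-1,a) if a>0 else a)]);Rr.append([c,lo+(f(b,b+1) if b+1<len(v) else b)])
    return np.array(L),np.array(Rr)
def pfit(W,top,bot,x0):
    def f(p):  # vertical-ish edges; L = lower n(y) side -> bottom of picture at yaw 85
        return pipe_res(W,[x0[0],*p],bot,top,None,None)
    r=least_squares(f,[x0[1],x0[2]],loss='soft_l1',x_scale=[10,.05]);return r.x,np.sqrt(np.mean(r.fun**2))
b=[586.7,32.75,-.0764]
if __name__=='__main__':
    K1['w']=-.02
    s=pickle.load(open('w6.pkl','rb'));im=cv2.imread('pics/w6.png')[:,:,::-1]; W=cam('wrist',s)
    t,l=edges(im,range(275,365,10),65,200);x=pfit(W,t,l,[583,-17,-.0764]);print('w6',x)
    s=bot.state(); im=bot.camera('wrist');cv2.imwrite('pics/w7.png',im[:,:,::-1]);pickle.dump(s,open('w7.pkl','wb'));W=cam('wrist',s)
    pr=proj(W,place(*b,[[-100,-50,18],[-85,-50,18],[100,-50,18],[-80,-50,73],[80,-50,128]]));print(pr)
    u,v=pr[0].round().astype(int); g=im.astype(int).sum(2)
    print(u,v);print(g[v-8:v+9,u-6:u+34:2])
E
python3 m7.py
```

```text
time: 15.4
tool_pos: [428.1, -75.1, 398.9]
tool_rot: [-180.0, -0.0, 85.5]
ft_force: [0.6, -0.4, -0.3]
gripper_width: 0.801
grasp_force: 0.0
w6 (array([-15.83,  -0.07]), np.float64(0.7822262650115972))
[[353.45 132.11]
 [364.48 132.13]
 [499.77 132.68]
 [374.21 132.12]
 [529.64 132.82]]
353 132
[[293 288 293 273 336 319 317 350 350 365 347 325 181 153 167 140 159 154
  213 244]
 [290 290 298 268 346 323 318 354 355 356 353 324 188 153 191 153 149 163
  221 243]
 [293 282 288 278 340 353 354 349 353 352 345 319 181 161 241 158 172 157
  222 239]
 [287 290 293 272 345 361 360 351 356 357 345 320 175 191 279 166 162 165
  221 239]
 [292 285 286 260 343 361 363 356 362 350 335 304 178 206 276 153 146 160
  228 242]
 [294 288 283 268 343 359 352 356 352 352 339 296 167 202 295 149 149 164
  221 240]
 [296 288 292 275 325 345 347 351 337 337 311 282 165 207 298 160 154 159
  225 245]
 [296 286 285 249 270 305 313 297 294 291 254 231 160 212 282 147 143 169
  220 248]
 [291 298 283 220 187 247 263 227 247 254 167 166 162 220 288 170 155 158
  212 243]
 [290 285 288 224 221 269 268 248 263 260 191 180 148 209 276 159 168 161
  221 247]
 [291 290 281 252 296 325 326 319 321 313 274 251 147 207 255 155 154 163
  218 242]
 [292 302 292 280 340 353 352 352 350 341 320 294 174 189 212 164 148 157
  217 248]
 [287 291 282 273 345 358 352 357 353 345 325 294 161 162 190 151 150 182
  217 251]
 [285 290 283 291 348 352 359 350 346 345 327 304 166 152 157 167 153 168
  215 249]
 [294 291 296 277 350 348 353 354 352 342 320 299 163 137 160 157 154 165
  216 251]
 [302 291 288 288 347 320 321 349 348 350 329 303 165 159 154 160 138 161
  213 247]
 [293 301 280 290 347 295 291 342 355 346 322 305 158 145 153 157 168 165
  212 246]]
```

```bash
cat > m8.py <<'E'
from m7 import *
def meas(pk,png):
    K1['w']=-.02
    s=pickle.load(open(pk,'rb'));im=cv2.imread(png)[:,:,::-1];W=cam('wrist',s)
    pr=proj(W,place(*b,[[-93,-50,18],[-80,-50,73],[100,-50,18]])); g=im.astype(float).sum(2)
    u,v=pr[0].round().astype(int); 
    vv=np.arange(v-12,v+13); w=g[v-12:v+13,u-4:u+6].mean(1);w=np.clip(np.median(w)-15-w,0,None); w[abs(vv-vv[w.argmax()])>3]=0; lr=(w*vv).sum()/w.sum()
    u,v=pr[1].round().astype(int); p=g[v-14:v+15,u-7:u+8]; w=np.clip(p-190,0,None); w[:,:3]*=(p[:,:3]>1e9); yy,xx=np.mgrid[v-14:v+15,u-7:u+8]; pin=[(w*xx).sum()/w.sum(),(w*yy).sum()/w.sum()]
    print('line row %.2f'%lr,'pred',pr[0],'pin',pin,'pred',pr[1])
    # y world offset
    L=back(W,[[pr[0][0],lr]],18)[0]; P=back(W,[pin],73)[0]; ax=np.array([-np.sin(b[2]),np.cos(b[2])]); print('pin-line along board y',(P-L)[:2]@ax)
    u2=int(pr[1][0]); t,l=edges(im,range(u2+25,u2+105,8),60,200);q,r=pfit(W,t,l,[583,-17,b[2]]); o=np.array([583,q[0]]); print('sil-line',(o-L[:2])@ax,'dyaw %.4f'%(q[1]-b[2]),r)
if __name__=='__main__':
    import sys; meas(sys.argv[1],sys.argv[2])
E
python3 m8.py w7.pkl pics/w7.png
```

```text
line row 132.32 pred [358.6  132.12] pin [np.float64(372.59142496847414), np.float64(128.60403530895334)] pred [374.21 132.12]
pin-line along board y 4.354795051839348
sil-line 2.8727830632139315 dyaw 0.0179 1.0245933221172219
```

```bash
python3 - <<'E'
from m7 import *
K1['w']=-.02
for n,cs in(('w6',range(258,384,9)),('w7',range(385,525,9))):
    s=pickle.load(open(n+'.pkl','rb'));im=cv2.imread(f'pics/{n}.png')[:,:,::-1];W=cam('wrist',s)
    print(s['tool_rot'])
    for thr in(0,20): 
        t,l=edges(im,cs,65,200,thr); print(n,thr,t[:,1],l[:,1],(t[:,1]+l[:,1])/2)
    pr=proj(W,place(*b,[[-80,-50,73],[80,-50,73]]));print(pr)
im=cv2.imread('pics/w7.png')
cv2.imwrite('pics/m7.png',cv2.resize(im[70:200,340:540],(800,520),interpolation=2))
E
```

```text
[-179.82   -0.06   85.57]
w6 0 [84.51 84.66 84.93 84.76 84.75 84.71 84.76 84.76 84.63 84.51 84.58 84.59
 84.63 84.66] [199.   176.1  175.99 175.5  175.56 175.58 175.48 175.49 175.55 175.52
 175.65 175.45 175.52 175.1 ] [141.75 130.38 130.46 130.13 130.15 130.15 130.12 130.12 130.09 130.02
 130.11 130.02 130.08 129.88]
w6 20 [83.41 83.62 83.96 83.81 83.85 83.78 83.83 83.88 83.68 83.6  83.65 83.65
 83.68 83.72] [199.   177.19 177.22 177.04 176.99 177.01 177.01 176.93 176.95 176.97
 177.   176.88 176.9  176.12] [141.21 130.41 130.59 130.42 130.42 130.39 130.42 130.41 130.31 130.29
 130.33 130.27 130.29 129.92]
[[252.52 132.97]
 [384.39 133.13]]
[-179.97   -0.02   85.53]
w7 0 [83.75 83.69 83.79 83.75 83.69 83.48 83.6  83.55 83.52 83.5  83.53 83.61
 83.57 83.7  82.94 84.27] [174.12 174.34 174.35 174.39 174.15 174.1  174.12 174.12 174.13 174.15
 174.12 174.13 174.11 174.64 171.39 161.36] [128.94 129.02 129.07 129.07 128.92 128.79 128.86 128.84 128.83 128.82
 128.83 128.87 128.84 129.17 127.17 122.82]
w7 20 [82.83 82.75 82.89 82.81 82.78 82.54 82.67 82.6  82.61 82.56 82.61 82.67
 82.63 82.73 81.69 82.79] [175.19 175.33 175.33 175.32 175.03 174.96 174.99 174.96 175.03 175.
 174.97 175.01 174.95 175.92 172.85 163.32] [129.01 129.04 129.11 129.06 128.9  128.75 128.83 128.78 128.82 128.78
 128.79 128.84 128.79 129.33 127.27 123.05]
[[374.21 132.12]
 [504.87 132.68]]
```

View pics/m7.png

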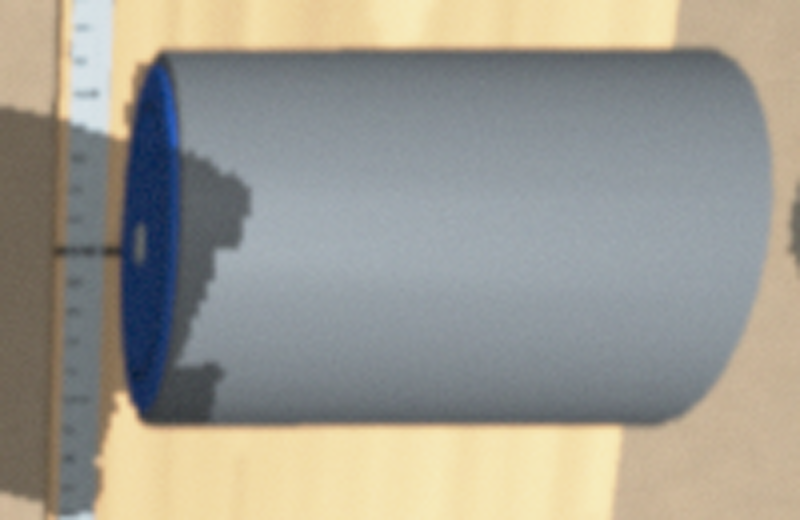

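The w7 crop shows the line on the rule at picture row about 132.4 and the plug pin at about 130.3, so the pipe sits some 2 mm to +y of the line and square. One more gentle nudge from the +y side should centre it.

```bash
python3 inch.py '[[0.8,50,40,0,0],[0.8,95,80,0,0],[0.8,135,120,20,0],[0.8,160,150,60,0],[0.8,160,150,120,0],[0.8,160,150,180,0],[0.8,160,150,240,0],[0.8,160,150,295,0],[0.8,160,150,325,0],[0.8,160,150,335,0],[0.8,160,150,335,0],[0.8,160,150,335,0]]' && python3 - <<'E'
from h import *
s=bot.state();b=np.array([586.7,32.75]);th=-.0764;c,sn=np.cos(th),np.sin(th);d=s['tool_pos'][:2]-b;print('tcp board',c*d[0]+sn*d[1],-sn*d[0]+c*d[1],s['tool_pos'])
E
```

```text
time: 16.95
tool_pos: [591.1, 72.5, 66.1]
tool_rot: [179.8, -0.0, 85.5]
ft_force: [0.0, 0.2, 0.7]
gripper_width: 0.801
grasp_force: 0.0
tcp board 1.318364918372322 40.00135221341464 [591.07  72.53  66.14]
```

```bash
python3 inch.py '[[0.8,-8,0,0,0],[0.8,-15,0,0,0],[0.8,-19,0,0,0],[0.8,-20.5,0,0,0],[0.8,-21.2,0,0,0],[0.8,-21.9,0,0,0],[0.8,-22.6,0,0,0],[0.8,-23.2,0,0,0],[0.8,-23.6,0,0,0],[0.8,-23.9,0,0,0],[0.8,-24.0,0,0,0],[0.8,-24.0,0,0,0]]' && python3 - <<'E'
from h import *
s=bot.state();b=np.array([586.7,32.75]);th=-.0764;c,sn=np.cos(th),np.sin(th);d=s['tool_pos'][:2]-b;print('tcp board',c*d[0]+sn*d[1],-sn*d[0]+c*d[1],s['tool_pos'])
E
```

```text
time: 18.45
tool_pos: [587.6, 48.6, 64.3]
tool_rot: [180.0, 0.0, 85.5]
ft_force: [0.6, -0.4, -0.8]
gripper_width: 0.803
grasp_force: 0.0
tcp board -0.3383922700298406 15.821087036933804 [587.57  48.55  64.31]
```

```bash
python3 inch.py '[[0.8,15,0,0,0],[0.8,30,0,-40,0],[0.8,50,-10,-95,0],[0.8,75,-40,-140,-4],[0.8,105,-75,-170,-8],[0.8,140,-110,-196,-12],[0.8,175,-150,-196,-16],[0.8,210,-190,-196,-19],[0.8,235,-230,-196,-19],[0.8,240,-236,-196,-19],[0.8,240,-236,-196,-19],[0.8,240,-236,-196,-19]]' && cat > mc.py <<'E'
from h import *
import pickle,sys
from scipy.optimize import minimize
V=np.array([[sx*22.5,y,z] for sx in(-1,1) for y,z in((70,0),(70,3),(6,40),(-70,40),(-70,0))])
def mask(im): 
    f=cv2.GaussianBlur(im,(3,3),0).astype(float); return ((f[:,:,2]/(f[:,:,0]+1)<.52)&(f[:,:,0]>60)).astype(np.uint8)
def cfit(im,s,x0,z0=0,roi=60):
    W=cam('wrist',s); m=mask(im); keep=np.zeros_like(m)
    h=cv2.convexHull(proj(W,place(*x0,V+[0,0,z0])).astype(np.float32)).astype(np.int32)
    cv2.fillConvexPoly(keep,h,1); keep=cv2.dilate(keep,np.ones((roi//2,)*2)); m=m*keep
    n,lab,st,_=cv2.connectedComponentsWithStats(m); m=(lab==1+st[1:,4].argmax()).astype(np.uint8)
    def cost(p):
        h=cv2.convexHull(proj(W,place(p[0],p[1],p[2],V+[0,0,z0])).astype(np.float32))
        a=np.zeros_like(m); cv2.fillConvexPoly(a,np.round(h*16).astype(np.int32),1,shift=4); return (a!=m).sum()
    r=minimize(cost,x0,method='Nelder-Mead',options=dict(initial_simplex=np.array(x0)+np.array([[0,0,0],[8,0,0],[0,8,0],[0,0,.08]]),xatol=.01,fatol=.5))
    return r.x,r.fun,m.sum(),m
if __name__=='__main__':
    K1['w']=-.02
    x0=[float(v) for v in sys.argv[2:5]]; s=bot.state();im=bot.camera('wrist');n=sys.argv[1];cv2.imwrite(f'pics/{n}.png',im[:,:,::-1]);pickle.dump(s,open(n+'.pkl','wb'))
    x,f,a,m=cfit(im,s,x0); print(x,np.degrees(x[2]),'mismatch',f,'area',a); print(s['tool_pos'],s['tool_rot'])
    g=x[:2]-32*np.array([-np.sin(x[2]),np.cos(x[2])]); print('grip',g,'shift tool',totool(s,np.r_[g-s['tool_pos'][:2],0]))
E
python3 mc.py c1 379.3 276.2 3.396
```

```text
time: 19.95
tool_pos: [371.9, 305.9, 260.3]
tool_rot: [180.0, 0.0, 104.5]
ft_force: [-0.1, -0.8, 0.2]
gripper_width: 0.799
grasp_force: 0.0
[381.93 270.96   3.38] 193.55983412473512 mismatch 467.0 area 4998
[371.88 305.87 260.29] [179.99   0.02 104.46]
grip [374.43 302.07] shift tool [-4.31  1.52  0.  ]
```

```bash
python3 - <<'E'
from mc import *
K1['w']=-.02
s=pickle.load(open('c1.pkl','rb'));im=cv2.imread('pics/c1.png')[:,:,::-1];W=cam('wrist',s)
x,f,a,m=cfit(im,s,[379.3,276.2,3.396])
h=cv2.convexHull(proj(W,place(*x,V)).astype(np.float32));A=np.zeros_like(m);cv2.fillConvexPoly(A,np.round(h*16).astype(np.int32),1,shift=4)
m0=mask(im)
for r in range(95,320,8):
    o=[ (np.where(q[r,200:450])[0][[0,-1]]+200 if q[r,200:450].any() else None) for q in (m0,A)]; print(r,o,end=';')
print(h[:,0])
f=im.astype(float);print((f[140,280:370:6,2]/f[140,280:370:6,0]),(f[250,280:370:6,2]/f[250,280:370:6,0]))
E
```

```text
95 [None, None];103 [None, None];111 [None, None];119 [None, None];127 [None, None];135 [None, None];143 [None, None];151 [None, None];159 [None, None];167 [array([300, 338]), array([298, 340])];175 [array([297, 341]), array([296, 342])];183 [array([297, 341]), array([296, 342])];191 [array([298, 340]), array([296, 341])];199 [array([298, 340]), array([296, 341])];207 [array([297, 340]), array([296, 341])];215 [array([297, 339]), array([296, 341])];223 [array([297, 339]), array([296, 340])];231 [array([297, 339]), array([296, 340])];239 [array([297, 449]), array([296, 340])];247 [array([298, 449]), array([296, 339])];255 [array([298, 338]), array([296, 339])];263 [array([298, 337]), array([296, 338])];271 [array([298, 336]), array([296, 337])];279 [array([299, 336]), array([297, 337])];287 [None, array([297, 336])];295 [None, None];303 [None, None];311 [None, None];319 [None, None];[[342.17 171.03]
 [339.46 246.04]
 [335.64 289.02]
 [297.1  288.39]
 [295.49 245.3 ]
 [295.67 170.2 ]
 [297.68 166.5 ]
 [339.67 167.25]]
[0.79 0.78 0.79 0.78 0.79 0.79 0.77 0.78 0.77 0.78 0.78 0.8  0.79 0.77
 0.79] [0.77 0.77 0.76 0.46 0.44 0.44 0.4  0.4  0.42 0.42 0.75 0.79 0.78 0.78
 0.78]
```

```bash
sed -i 's/<.52/<.62/' mc.py; python3 - <<'E'
from mc import *
K1['w']=-.02
s=pickle.load(open('c1.pkl','rb'));im=cv2.imread('pics/c1.png')[:,:,::-1]
x,f,a,m=cfit(im,s,[381,271,3.38]);print(x,np.degrees(x[2]),f,a)
g=x[:2]-32*np.array([-np.sin(x[2]),np.cos(x[2])]); print('grip',g,'shift tool',totool(s,np.r_[g-s['tool_pos'][:2],0]))
E
```

```text
[381.68 272.04   3.38] 193.6757610286367 221.0 5255
grip [374.12 303.13] shift tool [-3.21  1.48  0.  ]
```

```bash
python3 inch.py '[[0.9,-3.2,1.5,50,0.8],[0.9,-3.2,1.5,110,0.8],[0.9,-3.2,1.5,170,0.8],[0.9,-3.2,1.5,220,0.8],[0.9,-3.2,1.5,242,0.8],[0.9,-3.2,1.5,251,0.8],[0.9,-3.2,1.5,252,0.8],[0.3,-3.2,1.5,252,0.8],[0.3,-3.2,1.5,252,0.8],[0.3,-3.2,1.5,252,0.8],[0.3,-3.2,1.5,252,0.8],[0.3,-3.2,1.5,252,0.8]]' && python3 - <<'E'
from rig import bot
s=bot.state();print(s['tool_pos'],s['tool_rot'],s['gripper_width'],s['ft_force'],s['grasp_force'])
E
```

```text
time: 21.5
tool_pos: [374.7, 304.3, 9.8]
tool_rot: [179.8, -0.0, 103.7]
ft_force: [-0.4, -1.0, 6.2]
gripper_width: 0.516
grasp_force: 62.3
[374.681499   304.32728571   9.84372703] [ 1.79829874e+02 -4.07233462e-02  1.03715292e+02] 0.5159720884281775 [-0.42612623 -1.04653883  6.20369994] 62.337333457544446
```

Chock A is gripped (opening 0.516, 62 N). Lifting it and carrying it round to the +y side, then stopping short of the pipe.

```bash
python3 inch.py '[[0.3,0,0,-40,0],[0.3,-5,5,-90,0],[0.3,-35,30,-100,3],[0.3,-70,62,-100,6],[0.3,-105,94,-100,9],[0.3,-140,125,-100,12],[0.3,-170,152,-100,15],[0.3,-193,172,-100,18],[0.3,-200,179,-90,18.1],[0.3,-200,179,-50,18.1],[0.3,-200,179,-35,18.1],[0.3,-200,179,-35,18.1]]' && python3 inch.py '[[0.3,0,0,0,0],[0.3,0,0,0,0]]' && cat > tb.py <<'E'
from h import *
s=bot.state();b=np.array([586.7,32.75]);th=-.0764;c,sn=np.cos(th),np.sin(th);d=s['tool_pos'][:2]-b;print('tcp board x %.2f y %.2f z %.2f'%(c*d[0]+sn*d[1],-sn*d[0]+c*d[1],s['tool_pos'][2]),s['tool_rot'],s['ft_force'],s['gripper_width'])
E
python3 tb.py
```

```text
time: 23.0
tool_pos: [592.4, 152.1, 41.4]
tool_rot: [-179.8, 0.0, 85.7]
ft_force: [-0.2, -0.1, -1.2]
gripper_width: 0.519
grasp_force: 61.8
time: 23.25
tool_pos: [595.8, 152.1, 45.0]
tool_rot: [179.8, -0.0, 85.6]
ft_force: [0.2, 0.3, -1.2]
gripper_width: 0.515
grasp_force: 61.8
tcp board x -0.07 y 119.69 z 45.01 [179.84  -0.03  85.64] [ 0.19  0.26 -1.25] 0.5145772055122371
```

```bash
python3 inch.py '[[0.3,0,0,8,0],[0.3,0,0,14,0],[0.3,0,0,16,0],[0.3,0,0,17,0],[0.3,0,0,17,0],[0.3,0,0,17,0]]' && python3 tb.py
```

```text
time: 24.0
tool_pos: [594.4, 151.6, 27.9]
tool_rot: [-179.9, 0.0, 85.6]
ft_force: [-7.2, -1.4, 12.4]
gripper_width: 0.516
grasp_force: 63.5
tcp board x -1.37 y 119.14 z 27.89 [-179.95    0.02   85.61] [-7.22 -1.38 12.4 ] 0.5160467994160653
```

```bash
python3 inch.py '[[0.3,-3,0,-0.6,0],[0.3,-9,0,-0.6,0],[0.3,-15,0,-0.6,0],[0.3,-21,0,-0.6,0],[0.3,-27,0,-0.6,0],[0.3,-32,0,-0.6,0],[0.3,-36,0,-0.6,0],[0.3,-39,0,-0.6,0],[0.3,-41.5,0,-0.6,0],[0.3,-43,0,-0.6,0],[0.3,-43.5,0,-0.6,0],[0.3,-43.5,0,-0.6,0]]' && python3 tb.py
```

```text
time: 25.5
tool_pos: [592.4, 108.6, 27.8]
tool_rot: [179.9, -0.1, 85.6]
ft_force: [0.6, 3.5, 6.5]
gripper_width: 0.512
grasp_force: 62.6
tcp board x -0.08 y 76.10 z 27.83 [179.87  -0.06  85.59] [0.58 3.47 6.54] 0.5124700422852909
```

```bash
python3 inch.py '[[0.3,-1.2,0,0,0],[0.3,-2.2,0,0,0],[0.3,-2.6,0,0,0],[0.3,-2.6,0,0,0],[0.75,-2.6,0,0,0],[0.75,-2.6,0,0,0],[0.75,-2.6,0,0,0],[0.75,-2.6,0,-20,0],[0.75,-2.6,0,-60,0],[0.75,-2.6,0,-110,0],[0.75,-2.6,0,-170,0]]' && python3 tb.py && python3 inch.py '[[0.75,-30,-30,-50,0],[0.75,-60,-60,-90,0],[0.75,-95,-95,-140,0],[0.75,-125,-130,-170,0],[0.75,-143,-150,-198,0],[0.75,-143,-150,-198,0],[0.75,-143,-150,-198,0],[0.75,-143,-150,-198,0]]' && cat > m9.py <<'E'
from m7 import *
from mc import mask
import sys
K1['w']=-.02
n=sys.argv[1]; s=bot.state();im=bot.camera('wrist');cv2.imwrite(f'pics/{n}.png',im[:,:,::-1]);pickle.dump(s,open(n+'.pkl','wb'));W=cam('wrist',s)
print(s['tool_pos'],s['tool_rot'])
pr=proj(W,place(*b,[[-93,-50,18],[-80,-50,73],[80,-50,73],[0,110,58],[-22.5,110,58],[22.5,110,58],[0,34,58]]));print(pr)
m=mask(im); u,v=pr[3].round().astype(int)
for c in (u-12,u,u+12): print('col',c,'chock rows',np.where(m[max(v-40,0):v+110,c])[0][[0,-1]]+max(v-40,0))
r=int((pr[3,1]+pr[6,1])/2); w=np.where(m[r,u-50:u+50])[0]; print('row',r,'chock cols',w[[0,-1]]+u-50, 'pred',pr[4:6,0])
cs=list(range(int(pr[1,0])+22,u-35,8))+list(range(u+35,int(pr[2,0])-15,8)); v0=int(pr[1,1])
t,l=edges(im,cs,v0-65,v0+60); print(t[:,1],l[:,1]); q,f=pfit(W,t,l,[583,-17,b[2]]); print('pipe y off line', (np.array([583,q[0]])-place(*b,[[0,-50,0]])[0,:2])@[-np.sin(b[2]),np.cos(b[2])],'dyaw %.4f'%(q[1]-b[2]),f)
g=im.astype(float).sum(2); uu,vv=pr[0].round().astype(int); print('line prof',vv-6,g[vv-6:vv+7,uu-4:uu+3].mean(1).round())
p=im[v0-14:v0+15,int(pr[1,0])-8:int(pr[1,0])+9].astype(int); k=(p[:,:,0]>70)&(p[:,:,2]-p[:,:,0]<30);yy,xx=np.where(k);print('pin',np.c_[yy+v0-14,xx+int(pr[1,0])-8][:60].tolist())
E
python3 m9.py w8
```

```text
time: 26.88
tool_pos: [590.4, 105.7, 199.0]
tool_rot: [-180.0, 0.0, 85.6]
ft_force: [0.5, 0.4, 0.3]
gripper_width: 0.749
grasp_force: 0.0
tcp board x -1.83 y 72.98 z 199.03 [-179.96    0.01   85.61] [0.49 0.45 0.35] 0.7492635971834066
time: 27.88
tool_pos: [430.6, -24.7, 393.4]
tool_rot: [-179.9, -0.0, 85.7]
ft_force: [1.9, -0.6, -0.4]
gripper_width: 0.749
grasp_force: 0.0
[430.57 -24.74 393.44] [-179.85   -0.03   85.66]
[[359.51 170.19]
 [374.86 174.59]
 [503.32 175.26]
 [447.37  35.59]
 [428.16  35.41]
 [466.54  35.8 ]
 [441.59 104.2 ]]
col 435 chock rows [ 33 128]
col 447 chock rows [ 33 128]
col 459 chock rows [ 33 105]
row 69 chock cols [418 463] pred [428.16 466.54]
[129.02 129.05 129.18] [218.11 218.11 218.12]
pipe y off line 0.513929159628315 dyaw 0.0059 0.7480727666018031
line prof 164 [332. 347. 353. 350. 344. 304. 233. 212. 283. 338. 351. 350. 345.]
pin [[160, 366], [160, 367], [160, 368], [160, 369], [160, 370], [160, 371], [161, 366], [161, 367], [161, 368], [161, 369], [161, 370], [161, 371], [162, 366], [162, 367], [162, 368], [162, 369], [162, 370], [162, 371], [163, 366], [163, 367], [163, 368], [163, 369], [163, 370], [163, 371], [164, 366], [164, 367], [164, 368], [164, 369], [164, 370], [164, 371], [165, 366], [165, 367], [165, 368], [165, 369], [165, 370], [165, 371], [166, 366], [166, 367], [166, 368], [166, 369], [166, 370], [166, 371], [167, 366], [167, 367], [167, 368], [167, 369], [167, 370], [167, 371], [168, 366], [168, 367], [168, 368], [168, 369], [168, 370], [169, 366], [169, 367], [169, 368], [169, 369], [169, 370], [170, 366], [170, 368]]
```

```bash
python3 - <<'E'
from h import *
S=cam('scene');D=cam('side')
print('box bottom side',back(D,[[408,152],[465,188],[545,85]],0)); print('box top side',back(D,[[413,110],[480,140]],120))
print('box scene top',back(S,[[333,395],[428,342]],120))
E
python3 inch.py '[[0.75,-40,-10,0,1],[0.75,-90,-20,20,2],[0.75,-150,-40,40,4],[0.75,-205,-60,60,6],[0.75,-240,-85,80,8],[0.75,-258,-105,100,8],[0.75,-258,-105,100,8]]' && python3 tb.py
```

```text
box bottom side [[  467.47  -496.29     0.  ]
 [  289.85  -455.45     0.  ]
 [  256.58 -1018.41     0.  ]]
box top side [[ 482.59 -508.07  120.  ]
 [ 302.18 -493.3   120.  ]]
box scene top [[ 265.75 -438.67  120.  ]
 [ 468.53 -425.15  120.  ]]
time: 28.8
tool_pos: [304.7, -274.3, 292.2]
tool_rot: [-179.8, -0.2, 77.5]
ft_force: [0.2, -0.3, 0.6]
gripper_width: 0.751
grasp_force: 0.0
tcp board x -257.71 y -327.64 z 292.20 [-179.76   -0.2    77.46] [ 0.19 -0.28  0.65] 0.7513454329759034
```

```bash
python3 inch.py '[[0.75,-20,30,20,0],[0.75,-33,57,32,0],[0.75,-33,57.5,32,0],[0.75,-33,57.5,32,0],[0.75,-33,57.5,32,0]]' && python3 mc.py c2 360.5 -288.3 -.2173
```

```text
time: 29.42
tool_pos: [355.5, -318.6, 263.7]
tool_rot: [179.9, 0.0, 77.7]
ft_force: [-0.3, -0.0, 0.3]
gripper_width: 0.753
grasp_force: 0.0
[ 365.96 -283.31   -0.19] -10.968457069130302 mismatch 253.0 area 6310
[ 355.5  -318.64  263.73] [179.95   0.04  77.65]
grip [ 359.87 -314.72] shift tool [4.76 3.44 0.  ]
```

```bash
python3 inch.py '[[0.9,4.8,3.4,50,-1.4],[0.9,4.8,3.4,110,-1.4],[0.9,4.8,3.4,170,-1.4],[0.9,4.8,3.4,220,-1.4],[0.9,4.8,3.4,245,-1.4],[0.9,4.8,3.4,253.5,-1.4],[0.9,4.8,3.4,254,-1.4],[0.3,4.8,3.4,254,-1.4],[0.3,4.8,3.4,254,-1.4],[0.3,4.8,3.4,254,-1.4],[0.3,4.8,3.4,254,-1.4],[0.3,4.8,3.4,254,-1.4]]' && python3 - <<'E'
from h import *
s=bot.state();x=np.array([365.96,-283.31]);a=np.radians(-10.97);d=x-s['tool_pos'][:2];print(s['tool_pos'],s['tool_rot'],s['grasp_force'],'grip y -> origin',d@[-np.sin(a),np.cos(a)],d@[np.cos(a),np.sin(a)])
th=-.0764
t=place(586.7,32.75,th,[[0,-215,0]])[0]; print('target',t, totool(s,np.r_[t[:2]-s['tool_pos'][:2],0]))
E
```

```text
time: 30.98
tool_pos: [360.7, -316.4, 10.6]
tool_rot: [179.9, 0.1, 79.0]
ft_force: [1.4, -0.8, 6.8]
gripper_width: 0.519
grasp_force: 62.4
[ 360.66 -316.43   10.59] [179.86   0.12  79.01] 62.351491916924715 grip y -> origin 33.520887425933154 -1.1007708379848136
target [ 570.29 -181.62    0.  ] [172.28 180.1    0.09]
```

```bash
python3 inch.py '[[0.3,0,0,-40,0],[0.3,5,5,-90,0],[0.3,35,35,-100,-2],[0.3,75,75,-100,-4],[0.3,115,115,-100,-6],[0.3,150,155,-100,-6.6],[0.3,170,176,-100,-6.6],[0.3,175,180,-95,-6.6],[0.3,175,180,-60,-6.6],[0.3,175,180,-36,-6.6],[0.3,175,180,-35,-6.6],[0.3,175,180,-35,-6.6]]' && python3 inch.py '[[0.3,0,0,0,0],[0.3,0,0,0,0]]' && python3 tb.py
```

```text
time: 32.48
tool_pos: [569.6, -178.4, 44.7]
tool_rot: [180.0, 0.0, 85.6]
ft_force: [-0.2, 0.2, -1.7]
gripper_width: 0.515
grasp_force: 61.8
time: 32.72
tool_pos: [570.4, -178.2, 45.2]
tool_rot: [179.9, 0.0, 85.6]
ft_force: [-0.2, 0.4, -0.2]
gripper_width: 0.518
grasp_force: 61.8
tcp board x -0.19 y -211.56 z 45.15 [179.89   0.04  85.6 ] [-0.2   0.4  -0.24] 0.5179382863559154
```

```bash
python3 inch.py '[[0.3,0,0,8,0],[0.3,0,0,14,0],[0.3,0,0,16,0],[0.3,0,0,16.6,0],[0.3,0,0,16.6,0]]' && python3 tb.py && python3 inch.py '[[0.3,3,0,-0.3,0],[0.3,9,0,-0.3,0],[0.3,15,0,-0.3,0],[0.3,21,0,-0.3,0],[0.3,26,0,-0.3,0],[0.3,30,0,-0.3,0],[0.3,33,0,-0.3,0],[0.3,35,0,-0.3,0],[0.3,36,0,-0.3,0],[0.3,36,0,-0.3,0]]' && python3 tb.py
```

```text
time: 33.35
tool_pos: [569.6, -177.6, 28.6]
tool_rot: [-180.0, -0.0, 85.6]
ft_force: [-5.9, 3.1, 13.0]
gripper_width: 0.513
grasp_force: 63.4
tcp board x -0.97 y -211.02 z 28.62 [-179.96   -0.01   85.63] [-5.93  3.14 13.  ] 0.5130058088519196
time: 34.6
tool_pos: [573.5, -142.6, 28.6]
tool_rot: [179.9, 0.1, 85.6]
ft_force: [-0.7, -3.8, 6.7]
gripper_width: 0.514
grasp_force: 62.6
tcp board x 0.23 y -175.81 z 28.59 [179.87   0.09  85.62] [-0.73 -3.8   6.66] 0.5141038147410981
```

```bash
python3 inch.py '[[0.75,0,0,0,0],[0.75,0,0,0,0],[0.75,0,0,0,0],[0.75,0,0,-20,0],[0.75,0,0,-60,0],[0.75,0,-20,-115,0],[0.75,15,-55,-160,0],[0.75,40,-85,-205,0],[0.75,65,-110,-250,0],[0.75,85,-135,-300,0],[0.75,100,-150,-345,0],[0.75,106,-152,-368,0]]' && python3 inch.py '[[0.75,0,0,0,0],[0.75,0,0,0,0],[0.75,0,0,0,0]]' && python3 m9.py w9 && python3 - <<'E'
from mc import *
b=[586.7,32.75,-.0764]; K1['w']=-.02
s=pickle.load(open('w9.pkl','rb'));im=cv2.imread('pics/w9.png')[:,:,::-1];W=cam('wrist',s);m=mask(im)
pr=proj(W,place(*b,[[-22.5,-210,58],[0,-210,58],[22.5,-210,58],[0,-134,58],[0,-210,18]]));print(pr)
for c in (-14,-7,0,7,14):
    q=m[200:330,int(pr[1,0])+c];w=np.where(q)[0]; print(c,w[[0,-1]]+200 if len(w) else None)
z=im[10:310,330:570][:,:,::-1]; cv2.imwrite('pics/m9.png',cv2.resize(z,(480,600),interpolation=3))
E
```

```text
time: 36.1
tool_pos: [428.5, -23.6, 400.6]
tool_rot: [179.6, 0.1, 85.7]
ft_force: [0.3, -0.3, -0.4]
gripper_width: 0.75
grasp_force: 0.0
time: 36.48
tool_pos: [428.5, -24.6, 394.0]
tool_rot: [-179.8, -0.0, 85.6]
ft_force: [0.6, -0.4, -0.4]
gripper_width: 0.748
grasp_force: 0.0
[428.49 -24.64 393.96] [-179.84   -0.02   85.58]
[[361.04 170.  ]
 [376.54 174.38]
 [504.9  174.88]
 [448.91  35.39]
 [429.71  35.24]
 [468.07  35.57]
 [443.16 103.95]]
col 437 chock rows [ 33 128]
col 449 chock rows [ 33 128]
col 461 chock rows [ 33 104]
row 69 chock cols [419 465] pred [429.71 468.07]
[128.71 128.79 128.69] [217.77 217.81 217.78]
pipe y off line 0.5852373819550147 dyaw 0.0058 0.7014171074813298
line prof 164 [336. 347. 351. 349. 345. 318. 269. 274. 323. 348. 352. 350. 343.]
pin [[160, 368], [160, 369], [160, 370], [160, 371], [160, 372], [160, 373], [161, 368], [161, 369], [161, 370], [161, 371], [161, 372], [161, 373], [162, 368], [162, 369], [162, 370], [162, 371], [162, 372], [163, 368], [163, 369], [163, 370], [163, 371], [163, 372], [164, 368], [164, 369], [164, 370], [164, 371], [164, 372], [165, 368], [165, 369], [165, 370], [165, 371], [165, 372], [166, 368], [166, 369], [166, 370], [166, 371], [166, 372], [167, 368], [167, 369], [167, 370], [167, 371], [167, 372], [168, 368], [168, 369], [168, 370], [168, 371], [168, 372], [169, 368], [169, 369], [169, 370], [169, 371], [170, 368], [171, 368], [171, 369], [171, 370], [171, 377], [172, 368], [172, 369], [172, 370], [172, 371]]
[[410.76 288.78]
 [426.82 288.8 ]
 [442.86 288.81]
 [431.56 236.47]
 [419.29 277.98]]
-14 [220 289]
-7 [219 290]
0 [219 290]
7 [219 290]
14 [219 311]
```

View pics/m9.png

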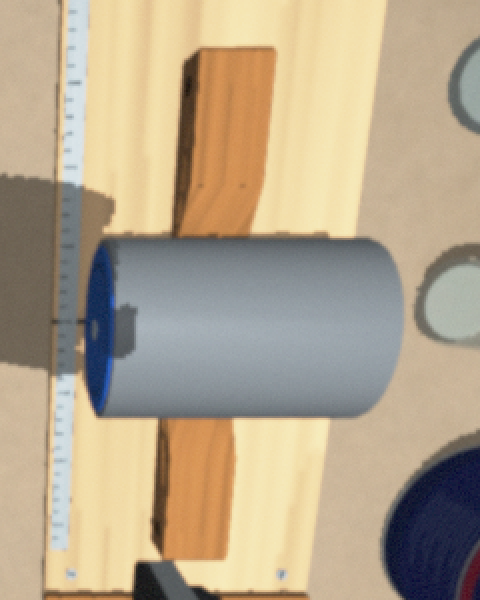

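The crop shows the pipe across the line (line row 322, pin row about 328 in the crop) with both chocks in place, thin ends under it, but small gaps: about 1 mm at A and 3 mm at B. I'll regrip B and slide it in 3 mm, then close A up, which also brings the pipe back onto the line.

```bash
python3 inch.py '[[0.75,-20,30,40,0],[0.75,-50,60,80,0],[0.75,-80,95,115,0],[0.75,-100,130,150,0],[0.75,-106,152,190,0],[0.75,-106,152,245,0],[0.75,-106,152,300,0],[0.75,-106,152,345,0],[0.75,-106,152,364,0],[0.75,-106,152,367.5,0],[0.75,-106,152,367.5,0],[0.3,-106,152,367.5,0]]' && python3 inch.py '[[0.3,0,0,0,0],[0.3,0,0,0,0],[0.3,0,0,0,0],[0.3,0,0,0,0]]' && python3 tb.py
```

```text
time: 38.02
tool_pos: [574.0, -142.4, 30.3]
tool_rot: [179.8, 0.1, 85.6]
ft_force: [-0.3, -1.2, 0.1]
gripper_width: 0.552
grasp_force: 0.0
time: 38.52
tool_pos: [574.3, -142.5, 30.6]
tool_rot: [179.8, 0.1, 85.6]
ft_force: [0.2, 0.7, 7.6]
gripper_width: 0.517
grasp_force: 63.4
tcp board x 1.02 y -175.71 z 30.60 [179.76   0.08  85.61] [0.21 0.7  7.56] 0.5165050461427835
```

```bash
python3 inch.py '[[0.3,1,0,0,0],[0.3,2,0,0,0],[0.3,3,0,0,0],[0.3,3.2,0,0,0],[0.3,3.2,0,0,0]]' && python3 tb.py && python3 inch.py '[[0.75,0,0,0,0],[0.75,0,0,0,0],[0.75,0,0,-20,0],[0.75,0,0,-70,0],[0.75,0,0,-130,0],[0.75,50,0,-150,0],[0.75,105,0,-150,0],[0.75,160,0,-150,0],[0.75,210,0,-150,0],[0.75,240,0,-150,0],[0.75,245.5,0,-140,0],[0.75,245.5,0,-100,0]]' && python3 inch.py '[[0.75,0,0,45,0],[0.75,0,0,80,0],[0.75,0,0,97,0],[0.75,0,0,100,0],[0.75,0,0,100,0],[0.75,0,0,100,0]]' && python3 tb.py
```

```text
time: 39.15
tool_pos: [574.5, -140.3, 30.6]
tool_rot: [179.7, 0.2, 85.6]
ft_force: [-0.5, -4.0, 6.3]
gripper_width: 0.513
grasp_force: 63.4
tcp board x 1.07 y -173.52 z 30.62 [179.75   0.16  85.61] [-0.46 -3.99  6.28] 0.5130102217128639
time: 40.65
tool_pos: [594.0, 106.5, 131.1]
tool_rot: [179.6, -0.0, 85.7]
ft_force: [1.1, -0.2, -1.1]
gripper_width: 0.749
grasp_force: 0.0
time: 41.4
tool_pos: [592.9, 106.2, 29.9]
tool_rot: [179.8, -0.0, 85.6]
ft_force: [0.3, 0.2, 1.1]
gripper_width: 0.749
grasp_force: 0.0
tcp board x 0.54 y 73.67 z 29.91 [179.83  -0.02  85.61] [0.31 0.19 1.07] 0.7490425454216174
```

```bash
python3 inch.py '[[0.3,0,0,0,0],[0.3,0,0,0,0],[0.3,0,0,0,0],[0.3,0,0,0,0],[0.3,-1,0,0,0],[0.3,-2,0,0,0],[0.3,-3,0,0,0],[0.3,-3,0,0,0],[0.3,-3,0,0,0]]' && python3 tb.py && python3 inch.py '[[0.75,0,0,0,0],[0.75,0,0,0,0],[0.75,0,0,0,0],[0.75,0,0,-20,0],[0.75,0,0,-60,0],[0.75,-10,-20,-115,0],[0.75,-35,-55,-160,0],[0.75,-70,-85,-205,0],[0.75,-105,-110,-250,0],[0.75,-130,-135,-300,0],[0.75,-140,-150,-345,0],[0.75,-140,-152,-366,0]]' && python3 inch.py '[[0.75,0,0,0,0],[0.75,0,0,0,0],[0.75,0,0,0,0],[0.75,0,0,0,0]]' && python3 m9.py w10 && python3 - <<'E'
from mc import *
b=[586.7,32.75,-.0764]; K1['w']=-.02
s=pickle.load(open('w10.pkl','rb'));im=cv2.imread('pics/w10.png')[:,:,::-1];W=cam('wrist',s);m=mask(im)
pr=proj(W,place(*b,[[-22.5,-210,58],[0,-210,58]]));print(pr)
for c in (-14,-7,0,7,14):
    q=m[200:330,int(pr[1,0])+c];w=np.where(q)[0]; print(c,w[[0,-1]]+200 if len(w) else None)
E
```

```text
time: 42.52
tool_pos: [592.5, 105.0, 29.5]
tool_rot: [179.8, -0.2, 85.6]
ft_force: [-0.0, 6.2, 4.7]
gripper_width: 0.516
grasp_force: 62.4
tcp board x 0.24 y 72.48 z 29.52 [179.84  -0.15  85.62] [-0.02  6.23  4.75] 0.5158558796615679
time: 44.02
tool_pos: [428.4, -25.6, 399.3]
tool_rot: [179.6, 0.1, 85.5]
ft_force: [0.7, 0.2, -0.7]
gripper_width: 0.746
grasp_force: 0.0
time: 44.52
tool_pos: [428.7, -24.6, 392.9]
tool_rot: [-179.9, -0.0, 85.6]
ft_force: [0.3, 0.2, -0.5]
gripper_width: 0.749
grasp_force: 0.0
[428.68 -24.57 392.93] [-179.87   -0.02   85.63]
[[360.83 170.15]
 [376.36 174.56]
 [504.92 175.16]
 [448.96  35.37]
 [429.73  35.19]
 [468.15  35.56]
 [443.14 104.06]]
col 437 chock rows [ 34 128]
col 449 chock rows [ 34 128]
col 461 chock rows [ 34 105]
row 69 chock cols [419 465] pred [429.73 468.15]
[128.98 129.09 128.86] [218.11 218.1  218.06]
pipe y off line 0.542880832931694 dyaw 0.0075 0.7550537318623004
line prof 164 [326. 343. 352. 353. 343. 301. 241. 260. 319. 348. 352. 352. 345.]
pin [[160, 368], [160, 369], [160, 370], [160, 371], [160, 372], [161, 368], [161, 369], [161, 370], [161, 371], [161, 372], [162, 368], [162, 369], [162, 370], [162, 371], [162, 372], [163, 368], [163, 369], [163, 370], [163, 371], [163, 372], [164, 368], [164, 369], [164, 370], [164, 371], [164, 372], [165, 368], [165, 369], [165, 370], [165, 371], [165, 372], [166, 368], [166, 369], [166, 370], [166, 371], [166, 372], [167, 368], [167, 369], [167, 370], [167, 371], [167, 372], [168, 368], [168, 369], [168, 370], [168, 371], [168, 372], [169, 368], [169, 369], [169, 370], [169, 371], [170, 368], [170, 370], [171, 368], [171, 377], [172, 368], [172, 369], [172, 370], [172, 371], [172, 376], [172, 377], [173, 368]]
[[410.55 289.17]
 [426.63 289.19]]
-14 [220 289]
-7 [220 289]
0 [220 289]
7 [220 289]
14 [220 310]
```

```bash
python3 inch.py '[[0,40,30,0,0],[0,85,60,0,0],[0,125,95,20,0],[0,165,125,50,0],[0,200,150,95,0],[0,209,151,150,0],[0,209,151,210,0],[0,209,151,265,0],[0,209,151,320,0],[0,209,151,352,0],[0,209,151,362,0],[0,209,151,362,0]]' && python3 inch.py '[[0,0,0,0,0],[0,-6,0,0,0],[0,-10,0,0,0],[0,-13,0,0,0],[0,-15,0,0,0],[0,-16,0,0,0],[0,-17,0,0,0],[0,-17.5,0,0,0],[0,-18,0,0,0],[0,-18.5,0,0,0],[0,-18.5,0,0,0],[0,-18.5,0,0,0]]' && python3 tb.py
```

```text
time: 46.08
tool_pos: [595.5, 172.1, 32.0]
tool_rot: [-180.0, 0.0, 85.6]
ft_force: [-0.6, -0.1, -0.0]
gripper_width: 0.003
grasp_force: 0.0
time: 47.58
tool_pos: [594.1, 154.0, 32.1]
tool_rot: [180.0, -0.0, 85.6]
ft_force: [-0.3, 2.8, -0.2]
gripper_width: -0.001
grasp_force: 1.4
tcp board x -1.88 y 121.42 z 32.14 [180.    -0.03  85.61] [-0.34  2.83 -0.25] -0.0007427774674056782
```

```bash
python3 inch.py '[[0,8,0,0,0],[0,20,0,-30,0],[0.3,20,0,-80,0],[0.75,15,-20,-135,0],[0.75,-20,-50,-180,0],[0.75,-60,-80,-220,0],[0.75,-100,-110,-260,0],[0.75,-140,-140,-300,0],[0.75,-175,-150,-340,0],[0.75,-190,-150,-362,0],[0.75,-190,-150,-363,0],[0.75,-190,-150,-363,0]]' && python3 inch.py '[[0.75,0,0,0,0],[0.75,0,0,0,0],[0.75,0,0,0,0]]' && python3 m9.py w11 | grep -v pin && python3 - <<'E'
from mc import *
b=[586.7,32.75,-.0764]; K1['w']=-.02
s=pickle.load(open('w11.pkl','rb'));im=cv2.imread('pics/w11.png')[:,:,::-1];W=cam('wrist',s);m=mask(im)
pr=proj(W,place(*b,[[-22.5,-210,58],[0,-210,58]]));print(pr)
for c in (-14,-7,0,7):
    q=m[200:330,int(pr[1,0])+c];w=np.where(q)[0]; print(c,w[[0,-1]]+200 if len(w) else None)
E
```

```text
time: 49.08
tool_pos: [429.8, -23.8, 393.9]
tool_rot: [-179.9, -0.0, 85.6]
ft_force: [0.3, 0.3, 0.5]
gripper_width: 0.75
grasp_force: 0.0
time: 49.45
tool_pos: [429.9, -24.0, 394.5]
tool_rot: [-179.9, -0.0, 85.6]
ft_force: [0.1, 0.2, -0.8]
gripper_width: 0.753
grasp_force: 0.0
[429.91 -23.96 394.53] [-179.94   -0.01   85.65]
[[359.51 170.51]
 [374.88 174.96]
 [502.88 175.59]
 [447.12  36.39]
 [427.98  36.21]
 [466.23  36.6 ]
 [441.37 104.77]]
col 435 chock rows [ 35 128]
col 447 chock rows [ 35 129]
col 459 chock rows [ 35 107]
row 70 chock cols [418 463] pred [427.98 466.23]
[129.45 129.54 129.63] [218.41 218.38 218.37]
pipe y off line 0.5181323319842985 dyaw 0.0056 0.6933726443983096
line prof 165 [345. 350. 353. 343. 311. 233. 188. 270. 335. 349. 353. 353. 346.]
[[409.05 289.11]
 [425.07 289.13]]
-14 [220 289]
-7 [220 289]
0 [220 289]
7 [220 289]
```

```bash
python3 inch.py '[[0,40,30,0,0],[0,85,60,0,0],[0,125,95,20,0],[0,165,125,50,0],[0,200,150,95,0],[0,209,151,150,0],[0,209,151,210,0],[0,209,151,265,0],[0,209,151,320,0],[0,205,151,352,0],[0,200,151,362,0],[0,194,151,363,0]]' && python3 inch.py '[[0,-1.5,0,0,0],[0,-3,0,0,0],[0,-3.5,0,0,0],[0,-4,0,0,0]]' && python3 tb.py && python3 inch.py '[[0,-0.6,0,0,0],[0,-1.2,0,0,0],[0,-1.2,0,0,0]]' && python3 tb.py
```

```text
time: 51.0
tool_pos: [595.6, 157.3, 32.2]
tool_rot: [-180.0, 0.0, 85.6]
ft_force: [-0.0, 0.2, 0.3]
gripper_width: 0.004
grasp_force: 0.0
time: 51.5
tool_pos: [595.5, 153.9, 32.8]
tool_rot: [179.9, -0.0, 85.6]
ft_force: [0.1, 2.3, 1.4]
gripper_width: 0.003
grasp_force: 1.1
tcp board x -0.43 y 121.45 z 32.80 [179.93  -0.04  85.61] [0.08 2.32 1.43] 0.003102801385807134
time: 51.88
tool_pos: [595.6, 153.7, 32.8]
tool_rot: [179.9, -0.1, 85.6]
ft_force: [0.4, 6.0, 2.2]
gripper_width: 0.0
grasp_force: 2.9
tcp board x -0.39 y 121.25 z 32.80 [179.92  -0.11  85.62] [0.44 6.02 2.22] 0.0003924875016856901
```

Pushing A now meets firm resistance: 6 N for 0.2 mm of travel, far more than a 0.12 kg chock could give on its own. So A, the pipe and B are snug. I'm retreating for a final check.

```bash
python3 inch.py '[[0,8,0,0,0],[0,20,0,-30,0],[0.3,20,0,-80,0],[0.75,15,-20,-135,0],[0.75,-20,-50,-180,0],[0.75,-60,-80,-220,0],[0.75,-100,-110,-260,0],[0.75,-140,-140,-300,0],[0.75,-175,-150,-340,0],[0.75,-189,-150,-362,0],[0.75,-189,-150,-363,0],[0.75,-189,-150,-363,0]]' && python3 inch.py '[[0.75,0,0,0,0],[0.75,0,0,0,0],[0.75,0,0,0,0]]' && python3 m9.py w12 | grep -v pin && python3 - <<'E'
from mc import *
b=[586.7,32.75,-.0764]; K1['w']=-.02
s=pickle.load(open('w12.pkl','rb'));im=cv2.imread('pics/w12.png')[:,:,::-1];W=cam('wrist',s);m=mask(im)
pr=proj(W,place(*b,[[0,-210,58]]));print(pr)
q=m[200:330,int(pr[0,0])-5];w=np.where(q)[0]; print(w[[0,-1]]+200)
E
```

```text
time: 53.38
tool_pos: [430.7, -24.1, 393.7]
tool_rot: [-179.9, -0.0, 85.6]
ft_force: [0.3, -0.5, 0.5]
gripper_width: 0.751
grasp_force: 0.0
time: 53.75
tool_pos: [430.9, -24.2, 394.5]
tool_rot: [-179.9, -0.0, 85.6]
ft_force: [-0.0, -0.4, 0.4]
gripper_width: 0.75
grasp_force: 0.0
[430.9  -24.25 394.55] [-179.94   -0.01   85.65]
[[358.77 170.34]
 [374.05 174.77]
 [502.07 175.39]
 [446.25  36.17]
 [427.1   35.99]
 [465.36  36.38]
 [440.54 104.56]]
col 434 chock rows [ 35 128]
col 446 chock rows [ 35 128]
col 458 chock rows [ 35 107]
row 70 chock cols [417 462] pred [427.1  465.36]
[129.47 129.49 129.46] [218.4  218.38 218.36]
pipe y off line 0.3363316446481265 dyaw 0.0065 0.663702546594378
line prof 164 [329. 347. 352. 352. 350. 323. 259. 243. 304. 340. 352. 348. 348.]
[[424.34 288.97]]
[220 289]
```

```bash
python3 -c "
from rig import bot
print(bot.job_done())"
```

```text
the job is handed in; nothing more can be done
None
```

I handed the job in after about 54 s: the pipe lies square, about 0.7 mm off the line by the last camera check, with both ends on the board and a chock snug against each side; the tape, caps and bottle were not touched.

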